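# Seat the square cell in the light path of the optical bench

### The arm

A 6-joint arm with a two-finger parallel gripper is mounted at the origin on the work surface. World frame = base frame: x ahead of the robot, y to its left, z up, the work surface at z = 0. Lengths are in m, angles in degrees, forces in N, time in s.
With the tool pointing down it reaches from about 0.25 to 0.725 m from the base axis. Payload 9.7 kg.
Tool frame: the origin (TCP) lies at the very end of the fingers, on their centre line; the grasp point (between the pads) lies 19 mm behind it (bot.hold_point_z is the distance from the TCP to the grasp point, in m); z points along the fingers, y is the line along which they close (so a half turn about z gives the same grasp; the last joint's range is limited). The gripper opens to 85 mm and grips with 20 to 120 N. Pads are 22 mm wide; open, the fingers measure 114 mm over their backs; the gripper's body (76 mm by 85 mm) begins 54 mm behind the grasp point. The pads swing forward as they close: fully open they stand 13 mm farther back than shut.
Start: joints at [-64.286, 4.979, 10.078, 95.1, 0, 90], TCP at [0.239, -0.496, 0.231] pointing down, gripper open.
Joint ranges: [-179.16, 179.16], [-48.56, 103.87], [-65.8, 70.77], [-126.05, 130.52], [-82.76, 87.17], [-180, 180]. Speed limits (degrees/s): [127.2, 127.2, 147.25, 180, 180, 180].

### API

Orientations are given as [roll, pitch, yaw] about the fixed x, y, z axes, in that order (R = Rz(yaw) Ry(pitch) Rx(roll)).
In Python, from workcell import bot gives the robot as it stands.
- The arm moves only by the tool play_rows, never from a script. Its argument "targets" is a list of rows, each an object with "grip": the closure in counts, from 0 (fully open) to 255 (shut); "linear": the shift along the world's x, y, z in cm, a list of three; "delta_rot": the turn, a rotation vector about the world's x, y, z in rad, a list of three. A call has 1 to 10 rows; each row is the pose to reach, as a shift and turn from the pose commanded when the call began; what a row does not reach only later rows make up. A row lasts 1/10 s, in which the tool goes at most 50 mm and 8.59 degrees, less where a joint would pass 70% of its speed; a pose out of reach is approached as far as the arm can. A call with a gripper value outside its range is refused whole. The fingers move at their own pace and stop on an object; "force" is the grip in N (left out, the last holds). Time passes only in rows, so rows that repeat a pose let the fingers close. It gives the time, the measured TCP pose, the force, the opening and the grip force at its end, in the units of the state.
- bot.get_obs(): the state, without advancing time (a new reading comes with each control period).
- bot.camera(name): name is "side" or "top"; returns a dict with "color" (420x560x3 uint8, red, green, blue), "range_z" (420x560 float32, m along the optical axis (not along the pixel's ray), 0 where there is no reading), "fov_y" (degrees; the focal length in pixels is half the picture's height over the tangent of half this angle, whatever the lens; pixels are square), "cx", "cy" (the principal point, pixels), "world_to_cam" (4x4, takes a point from world to camera coordinates). Camera axes: x right, y up, looking along -z (the intrinsics and any distortion apply to the point x, -y, -z); pixel columns grow to the right and rows downward; lengths in m; the calibration is good to about 2 mm. A picture is of the moment at which its call begins.
- bot.job_done(): hands the job in; it is judged then, once.
Trained networks look in a picture, given as the dict that the camera call returned (one of the last four; its "shot" number tells which), for a name from the list of things; names that differ only in an ending like _2 or _b are one class to them, and where a whole thing is asked for, a point or a joint stands for the part that bears it (a point fixed in the world has none). Each returns a list of dicts, best first, with "conf" (0 to 1); they miss things now and then, are a little off and sometimes report something else, mostly with a low value. They report only what shows in the picture. A call takes as long as a camera call. They do not tell look-alikes from the thing itself.
- bot.search_frame(picture, target): "box" ([left, top, right, bottom] in pixels, round what is visible of it).
- bot.trace(picture, target): "pixels" (420x560 bool, what is visible of it) and "box" ([left, top, right, bottom] in pixels, round what is visible of it).
- bot.pinpoint(picture, target): "pixel" ([column, row] in pixels: a listed point, or the origin of a listed thing).
The state is a dict: "time": time; "q": joint angles; "qd": joint speeds; "joint_efforts": joint torques, N m; "ee_pos": TCP position; "tcp_rot": TCP orientation; "wrist_force": force on the tool from outside, world axes, zero at the start; "torque": the same for the moment, N m; "opening": finger opening in m; "grasp_force": force on a finger pad.
Only numpy, scipy, OpenCV 4.12 (cv2) and the standard library are available. Lean on these libraries where they do the work, as an engineer would, in place of code of your own. Each camera call takes 0.05 s, during which the arm holds its last target. There are 200 camera calls.

### The job

Take the large square glass cell from the pad, holding it by its frosted sides and never by its clear windows, and with the carriage still drawn out set it in the nest so that the clear windows face the two lens tubes, pressing it fully home, upright and gently enough not to chip the glass. Then slide the carriage in, without ramming it, until it is up against its stop, so that the cell stands in the light path, and let go. Leave everything else on the bench where it is.

Things in the scene. Friction and masses are not known exactly. Their poses are not given: they have to be found in the camera images.
- bench: Fixed cream optical bench: base 310 mm (its x, -190 to +120) by 330 mm (its y), deck 45 mm above the table. Origin on the table under the measuring place. Its x is the way the carriage slides in (roughly away from the robot), z up. The light path is along its y, between two housings (x -38 to +98, y 46 to 151 mm on either side, tops at 150 mm).
- beam_seat (a point): On the bench, its axes: nominal place of the middle of the seated cell's underside with the carriage fully in, 65 mm above the table. The light path passes 40 mm above it along y, between two black lens tubes (19 mm diameter, ends 26 mm to either side). Beside the slide two steel rails, 8 mm high, run at y = -40 and +40 mm.
- carriage (a joint): How far the aluminium carriage (its top 57 mm above the table) has been slid in along the bench's x, m: 0 fully drawn out, 0.090 fully in against its stop. It drags with about 6 N and stays where it is left. It carries the cell's nest and the knob.
- nest_nominal (a point): On the carriage, bench's axes: NOMINAL centre of the nest's floor, 65 mm above the table. The black nest is clamped by hand up to 4 mm off this along x and along y, differently each time and not measured (height and axes are true, and it does not shift in use): find it by touch. The narrow beam does not mind.
- wall_corner (a point): Nominal inner corner (at floor level) of the nest's two fixed walls, 15 mm to -x (knob side) and 15 mm to +y of nest_nominal; off by the same unmeasured amount. The walls, on the -x and the +y side, are 30 mm long, 5 mm thick and 28 mm high above the floor. A seated cell lies against both.
- spring_corner (a point): Nominal corner (at floor level) of the two steel leaf springs on the +x and -y sides of the nest; their faces rest 13 mm from its centre and give way 2 mm to the cell (about 3 N each). Lead-ins lean outward to 16 mm out at the top; carriers stand behind at 19.5 to 24.5 mm. The lead-ins' tips end 16.5 mm above the nest's floor, so nothing on this side is as high as the walls. See nest_rim.
- nest_rim (a point): 28 mm above nest_nominal, level with the tops of the nest's walls. An edge of the cell more than about 1 mm outside its seat lands on a wall, lead-in or carrier and does not go in. With the cell's underside 18 to 26 mm above the floor it is clear of the springs but beside the walls. Going down past the springs takes about 5 to 10 N and the cell sticks wherever it is left, so it must be pushed to the floor.
- knob_top (a point): Centre of the top of the carriage's upright black knob, 92 mm above the table: 18 mm diameter, 20 mm high, on a 10 mm stem 15 mm high above the carriage's top. It is 70 mm from nest_nominal towards the bench's -x and moves with the carriage. The robot must not press on the bench or carriage with more than 40 N.
- cell: Large square cell, loose, empty, sealed, about 110 g: 30 x 30 mm, 82 mm high, its top a grey stopper 22 mm (x) by 27 mm (y). Origin at the centre of its underside, z up. White frosted sides, 30 mm wide, 8 to 78 mm up, face its -x and +x: grip there. Clear windows face -y and +y; either may face either lens tube. Turned any way on the pad. Chips over 45 N, all contacts with the nest added (springs and walls make about 14 N when seated).
- window_a: Clear glass window of the cell on its +y side, 22 mm wide and 64 mm high, its outer face 2 mm behind the edges of the frosted sides. Origin in the middle of the pane, 40 mm above the cell's underside. Not to be touched by the fingers.
- window_b: The same on the cell's -y side.
- pad: Fixed flat pad 220 x 220 x 4 mm on the table on which three vessels stand at least 105 mm apart in any arrangement; origin at the centre of its underside.
- small_cell: Bystander on the pad: a smaller square cell 20 x 20 mm, 50 mm high. Origin at its underside.
- round_vial: Bystander on the pad: a round capped vial 30 mm in diameter, 69 mm high. Origin at its underside.
- beaker: Bystander: glass beaker 72 mm in diameter, 95 mm high, on the table. Origin at its underside.
- bottle: Bystander: amber bottle 72 mm in diameter, 160 mm high, on the table. Origin at its underside.
- jar: Bystander: white jar 60 mm in diameter, 70 mm high, on the table. Origin at its underside.
- brush: Bystander: wooden brush lying on the table.
- screwdriver: Bystander: screwdriver lying on the table.
Mind the look-alikes: they are no part of the job. Leave any yellow look-alike of the cell alone.

How it is judged (in metres and radians):
On the way:
1. the cell stands fully home in the nest with its clear windows facing the lens tubes, while the carriage is still drawn out (less than 30 mm in) (z of cell in the frame of beam_seat between -0.003 and 0.002 m and y of cell in the frame of beam_seat between -0.007 and 0.007 m and angle between the y axis of cell and the y axis of bench, either way round below 0.07 rad and angle between cell's own z axis and vertical below 0.06 rad and value of joint carriage below 0.03 m and x of cell in the frame of beam_seat between -0.12 and -0.055 m), for 0.2 s.
At the end, for the whole second after the job is handed in: Carriage within 2 mm of its stop; cell released and at rest in the nest between the lens tubes, on its floor within 2 mm, upright within 0.06 rad, windows square to the light path within 0.07 rad, at most 7 mm from the nominal seat (9 mm short along the slide); all else where it was (z of cell in the frame of beam_seat between -0.003 and 0.002 m and y of cell in the frame of beam_seat between -0.007 and 0.007 m and angle between the y axis of cell and the y axis of bench, either way round below 0.07 rad and angle between cell's own z axis and vertical below 0.06 rad and x of cell in the frame of beam_seat between -0.009 and 0.007 m and value of joint carriage above 0.088 m and linear speed of cell below 0.02 m/s and contact force between cell and the fingers below 0.1 N); the robot touches nothing.
It fails at once if the fingers touch a clear window of the cell (contact force between the fingers and window_a above 1 N or contact force between the fingers and window_b above 1 N).
It fails at once if the cell is pressed on the bench, nest or carriage with more than 45 N in all (contact force between cell and bench above 45 N).
It fails at once if the carriage is rammed or forced (more than 40 N from the robot on the bench or its carriage) (contact force between any of the arm, the fingers and bench above 40 N).
It fails at once if a bystander is moved more than 30 mm or knocked over (distance of any of small_cell, round_vial, beaker, bottle, jar, brush, screwdriver from where it was at the start of the episode above 0.03 m or angle between any of small_cell, round_vial, beaker, bottle, jar's own z axis and vertical above 0.5 rad).
It also fails if it takes over 67 s, if anything falls off the work surface, if the arm or the gripper's body presses on something with over 40 N, if the wrist force passes 120 N, or if a joint passes its speed limit or range.

## Working session

There is one attempt and no reset: what is moved stays moved. The work goes in short steps, Python scripts to look and compute and a tool call to move; the robot and the scene stay as the last step left them, time stands still between calls to the robot, and variables do not carry over. Pictures are saved under pics/ and viewed, at most 10 in all, crops included, and the job is handed in when it is done.

Besides the shell and the picture viewer there is one more tool, called after ">>>" by a JSON object that holds its "api" and its "payload", one argument or row to a line. play_rows: Moves the arm, as the interface text tells. Its arguments: {"type":"object","properties":{"targets":{"type":"array","items":{"type":"object","properties":{"grip":{"type":"number"},"linear":{"type":"array","items":{"type":"number"}},"delta_rot":{"type":"array","items":{"type":"number"}}}}},"force":{"type":"number"}},"required":["targets"]}

```bash
mkdir -p pics; cat > h.py <<'E'
import numpy as np, cv2
from workcell import bot
def K(p):
    f=p["color"].shape[0]/2/np.tan(np.radians(p["fov_y"])/2); return f,p["cx"],p["cy"]
def proj(p,X):
    X=np.atleast_2d(X); f,cx,cy=K(p); W=np.array(p["world_to_cam"])
    c=X@W[:3,:3].T+W[:3,3]; return np.c_[cx+f*c[:,0]/-c[:,2], cy-f*c[:,1]/-c[:,2]]
def ray(p,px):
    f,cx,cy=K(p); W=np.array(p["world_to_cam"]); R=W[:3,:3]
    return -R.T@W[:3,3], R.T@np.array([(px[0]-cx)/f,-(px[1]-cy)/f,-1])
def at_z(p,px,z):
    o,d=ray(p,px); return o+d*(z-o[2])/d[2]
def cloud(p):
    f,cx,cy=K(p); z=p["range_z"]; v,u=np.mgrid[:z.shape[0],:z.shape[1]]
    c=np.stack([(u-cx)/f*z,-(v-cy)/f*z,-z],-1); W=np.array(p["world_to_cam"]); R=W[:3,:3]
    return (c-W[:3,3])@R
E
python3 - <<'E'
from h import *
for n in ("top","side"):
    p=bot.camera(n); cv2.imwrite(f"pics/{n}1.png",p["color"][...,::-1])
    print(n,[k for k in p],K(p),np.linalg.inv(p["world_to_cam"]).round(3)[:3].tolist())
    for t in ["cell","window_a","bench","beam_seat","nest_nominal","wall_corner","spring_corner","nest_rim","knob_top","pad","small_cell","round_vial"]:
        r=bot.pinpoint(p,t)[:2] ; b=bot.search_frame(p,t)[:3]
        print(t,[(np.round(a["pixel"],1).tolist(),round(a["conf"],2)) for a in r],[(np.round(a["box"]).tolist(),round(a["conf"],2)) for a in b])
print(bot.get_obs())
E
```

```text
top ['color', 'range_z', 'fov_y', 'cx', 'cy', 'world_to_cam', 'shot'] (np.float64(495.6998478165943), 278.3162366778622, 214.30011229381645) [[-0.049, 0.976, -0.214, 0.232], [-0.999, -0.047, 0.012, -0.037], [0.002, 0.214, 0.977, 1.379]]
cell [([141.7, 247.8], 0.74), ([160.4, 297.0], 0.67)] [([146.0, 293.0, 168.0, 306.0], 0.71), ([110.0, 295.0, 130.0, 314.0], 0.65), ([130.0, 238.0, 151.0, 259.0], 0.63)]
window_a [([141.6, 254.4], 0.46), ([126.0, 303.1], 0.43)] [([121.0, 302.0, 131.0, 311.0], 0.54), ([137.0, 250.0, 149.0, 257.0], 0.51), ([287.0, 181.0, 314.0, 225.0], 0.37)]
bench [([302.2, 169.8], 0.85)] [([240.0, 113.0, 365.0, 242.0], 0.89)]
beam_seat [([305.2, 165.6], 0.92)] [([243.0, 117.0, 366.0, 245.0], 0.84)]
nest_nominal [([303.7, 190.4], 0.93)] [([290.0, 181.0, 316.0, 228.0], 0.85)]
wall_corner [([165.8, 212.0], 0.74), ([294.4, 196.5], 0.68)] [([288.0, 183.0, 316.0, 224.0], 0.85)]
spring_corner [([306.5, 191.0], 0.69)] [([289.0, 182.0, 314.0, 226.0], 0.7)]
nest_rim [([441.4, 244.7], 0.69), ([388.1, 258.1], 0.67)] [([287.0, 180.0, 318.0, 228.0], 0.73)]
knob_top [([299.1, 216.5],
[... 1627 characters left out ...]
36.0, 190.0, 370.0], 0.81)]
{'time': 2.5, 'q': array([-6.42872648e+01,  4.97996056e+00,  1.00781260e+01,  9.50995545e+01,
       -7.26379503e-04,  8.99996216e+01]), 'qd': array([-0.02573294, -0.0075276 ,  0.07245644, -0.1085876 ,  0.02815282,
        0.02017957]), 'joint_efforts': array([-1.11497743e-04, -5.20093811e+01,  4.64857149e+01,  1.65065670e-03,
       -3.13752139e-05,  4.79508572e-06]), 'ee_pos': array([ 0.23861809, -0.49553819,  0.23127317]), 'tcp_rot': array([-1.79998611e+02,  7.26370330e-04,  2.57131135e+01]), 'wrist_force': array([ 0.02302629, -0.24965512,  0.00050196]), 'torque': array([-0.0248307 ,  0.01369137, -0.00443392]), 'grasp_force': 0.0, 'opening': 0.0858673046685939}
```

View pics/top1.png

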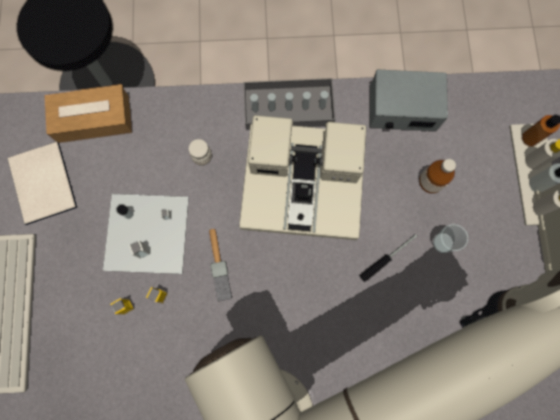

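View pics/side1.png

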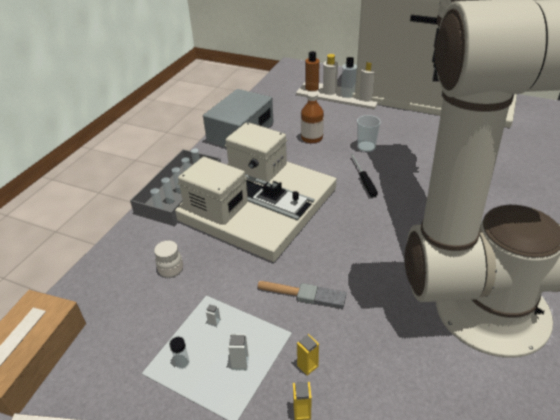

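```bash
python3 - <<'E'
import cv2,numpy as np
a=cv2.imread("pics/top1.png")[190:320,95:195]; b=cv2.imread("pics/side1.png")[290:420,140:330]; c=cv2.imread("pics/top1.png")[110:250,235:370]; 
f=lambda i,s:cv2.resize(i,None,fx=s,fy=s,interpolation=cv2.INTER_CUBIC)
A=f(a,4);B=f(b,2.2)
o=np.zeros((540,800,3),np.uint8);o[:520,:400]=A[:520,:400];B=cv2.resize(b,(390,267),interpolation=cv2.INTER_CUBIC);o[:267,405:795]=B
C=cv2.resize(c,(260,270),interpolation=cv2.INTER_CUBIC);o[270:540,405:665]=C
cv2.imwrite("pics/crop1.png",o)
E
```

```text
(no output)
```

View pics/crop1.png

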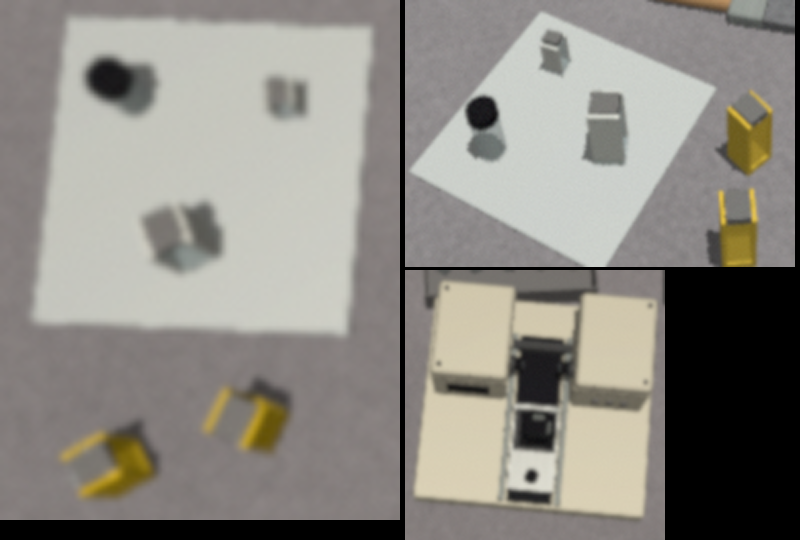

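```bash
python3 - <<'E'
from h import *
P={n:bot.camera(n) for n in("top","side")}
np.save("P.npy",P,allow_pickle=True)
def rect(Q):
    r=cv2.minAreaRect((Q[:,:2]*1000).astype(np.float32)); return np.round(r[0],1),np.round(r[1],1),round(r[2],1)
for n,p in P.items():
    c=cloud(p); ok=p["range_z"]>0
    if n=="top": bx=slice(105,250),slice(235,375)
    else: bx=slice(115,265),slice(170,345)
    q=c[bx][ok[bx]]
    h=q[(q[:,2]>.142)&(q[:,2]<.158)]; d=q[(q[:,2]>.04)&(q[:,2]<.05)]
    print(n,"house",len(h),rect(h),h[:,2].mean(),"deck",rect(d),d[:,2].mean())
    bx=(slice(235,265),slice(125,160)) if n=="top" else (slice(330,380),slice(222,255))
    q=c[bx][ok[bx]]; 
    for lo,hi in((.076,.095),(.02,.095)):
        s=q[(q[:,2]>lo)&(q[:,2]<hi)]; print("cell",lo,len(s),rect(s),s.mean(0).round(4))
    for t in("cell","window_a"):
        for a in bot.pinpoint(p,t)[:3]:
            print(t,np.round(a["pixel"],1),round(a["conf"],2),at_z(p,a["pixel"],.004 if t=="cell" else .044).round(4))
    for t,z in(("beam_seat",.065),("nest_nominal",.065),("nest_rim",.093),("knob_top",.092),("bench",0),("wall_corner",.065),("spring_corner",.065)):
        for a in bot.pinpoint(p,t)[:1]: print(t,at_z(p,a["pixel"],z).round(4),round(a["conf"],2))
a=P["side"]["color"][325:385,215:260]; b=P["top"]["color"][232:267,122:162]
o=np.zeros((600,800,3),np.uint8); A=cv2.resize(a,(400,533),interpolation=cv2.INTER_CUBIC);B=cv2.resize(b,(400,350),interpolation=cv2.INTER_CUBIC)
o[:533,:400]=A;o[:350,400:]=B; cv2.imwrite("pics/crop2.png",o[...,::-1])
E
```

```text
top house 3847 (array([ 687.8, -137.4]), array([301.7, 137.3]), 81.9) 0.14979054766779654 deck (array([ 651. , -142.4]), array([371.9, 389.4]), 86.0) 0.04518762117303023
cell 0.076 133 (array([445. , 327.8]), array([29.9, 30.6]), 20.7) [0.4448 0.3273 0.0848]
cell 0.02 228 (array([445.1, 327.8]), array([30.4, 31.7]), 22.5) [0.4431 0.3242 0.0694]
cell [124.2 306.1] 0.63 [0.2976 0.3788 0.004 ]
cell [159.8 300.2] 0.57 [0.3087 0.2819 0.004 ]
cell [146.5 247.5] 0.5 [0.4561 0.3194 0.004 ]
window_a [141.8 253.3] 0.55 [0.4344 0.3216 0.044 ]
window_a [122.2 303.9] 0.38 [0.3017 0.3721 0.044 ]
window_a [304.5 171.3] 0.3 [ 0.6445 -0.1326  0.044 ]
beam_seat [ 0.6565 -0.1383  0.065 ] 0.77
nest_nominal [ 0.5698 -0.1224  0.065 ] 0.86
nest_rim [ 0.5716 -0.1235  0.093 ] 0.88
bench [ 0.6732 -0.1329 -0.    ] 0.8
wall_corner [ 0.5622 -0.0989  0.065 ] 0.89
spring_corner [ 0.5898 -0.1373  0.065 ] 0.55
side house 2433 (array([ 689.9, -133.1]), array([303.9, 136.6]), 82.1) 0.14704742210656677 deck (array([ 673.3, -202.3]), array([473.9, 626.5]), 32.0) 0.04328285460069089
cell 0.076 234 (array([446.6, 330.3]), array([29.7, 33. ]), 20.7) [0.4456 0.3325 0.0824]
cell 0.02 544 (array([446.6, 330.5]), array([30.3, 33.4]), 20.8) [0.4426 0.3367 0.0632]
cell [237.6 363.4] 0.69 [0.451  0.3328 0.004 ]
cell [300.6 411.1] 0.66 [0.2986 0.3761 0.004 ]
cell [305.7 368.5] 0.59 [0.3217 0.2921 0.004 ]
window_a [302.3 402.2] 0.73 [0.294  0.3787 0.044 ]
window_a [312.  359.3] 0.69 [0.3088 0.2922 0.044 ]
window_a [242.7 351.1] 0.53 [0.4393 0.3262 0.044 ]
beam_seat [ 0.6631 -0.1343  0.065 ] 0.92
nest_nominal [ 0.5649 -0.1124  0.065 ] 0.67
nest_rim [ 0.5734 -0.104   0.093 ] 0.9
knob_top [ 0.5064 -0.0995  0.092 ] 0.9
wall_corner [ 0.57   -0.1034  0.065 ] 0.88
spring_corner [ 0.588  -0.1258  0.065 ] 0.9
```

View pics/crop2.png

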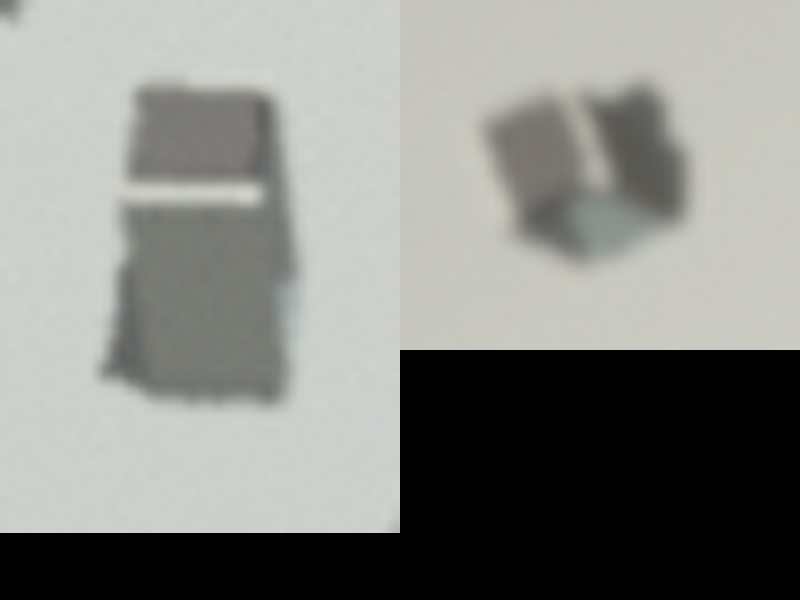

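>>> {"api": "play_rows", "payload": {
  "targets": [
    {"linear": [5, 5, 5], "grip": 0},
    {"linear": [20.7, 82.5, 7], "delta_rot": [0, 0, -0.087], "grip": 0},
    {"linear": [20.7, 82.5, 7], "delta_rot": [0, 0, -0.087], "grip": 0},
    {"linear": [20.7, 82.5, 7], "delta_rot": [0, 0, -0.087], "grip": 0},
    {"linear": [20.7, 82.5, 7], "delta_rot": [0, 0, -0.087], "grip": 0},
    {"linear": [20.7, 82.5, 7], "delta_rot": [0, 0, -0.087], "grip": 0},
    {"linear": [20.7, 82.5, 7], "delta_rot": [0, 0, -0.087], "grip": 0},
    {"linear": [20.7, 82.5, 7], "delta_rot": [0, 0, -0.087], "grip": 0},
    {"linear": [20.7, 82.5, 7], "delta_rot": [0, 0, -0.087], "grip": 0},
    {"linear": [20.7, 82.5, 7], "delta_rot": [0, 0, -0.087], "grip": 0}
  ]
}}

```text
validation failed for argument at $.ta...
```

>>> {"api": "play_rows", "payload": {
  "targets": [
    {"linear": [5, 5, 5], "delta_rot": [0, 0, 0], "grip": 0},
    {"linear": [20.7, 82.5, 7], "delta_rot": [0, 0, -0.087], "grip": 0},
    {"linear": [20.7, 82.5, 7], "delta_rot": [0, 0, -0.087], "grip": 0},
    {"linear": [20.7, 82.5, 7], "delta_rot": [0, 0, -0.087], "grip": 0},
    {"linear": [20.7, 82.5, 7], "delta_rot": [0, 0, -0.087], "grip": 0},
    {"linear": [20.7, 82.5, 7], "delta_rot": [0, 0, -0.087], "grip": 0},
    {"linear": [20.7, 82.5, 7], "delta_rot": [0, 0, -0.087], "grip": 0},
    {"linear": [20.7, 82.5, 7], "delta_rot": [0, 0, -0.087], "grip": 0},
    {"linear": [20.7, 82.5, 7], "delta_rot": [0, 0, -0.087], "grip": 0},
    {"linear": [20.7, 82.5, 7], "delta_rot": [0, 0, -0.087], "grip": 0}
  ]
}}

```text
time: 4.5
ee_pos: [0.3655, -0.0261, 0.2833]
tcp_rot: [180.0, -0.1, 20.7]
wrist_force: [1.7, -1.6, -1.0]
opening: 0.0856
grasp_force: 0.0
```

>>> {"api": "play_rows", "payload": {
  "targets": [
    {"linear": [8.1, 34, 2], "delta_rot": [0, 0, 0], "grip": 0},
    {"linear": [8.1, 34, 2], "delta_rot": [0, 0, 0], "grip": 0},
    {"linear": [8.1, 34, 2], "delta_rot": [0, 0, 0], "grip": 0},
    {"linear": [8.1, 34, 2], "delta_rot": [0, 0, 0], "grip": 0},
    {"linear": [8.1, 34, 2], "delta_rot": [0, 0, 0], "grip": 0},
    {"linear": [8.1, 34, 2], "delta_rot": [0, 0, 0], "grip": 0},
    {"linear": [8.1, 34, 2], "delta_rot": [0, 0, 0], "grip": 0},
    {"linear": [8.1, 34, 2], "delta_rot": [0, 0, 0], "grip": 0},
    {"linear": [8.1, 34, 2], "delta_rot": [0, 0, 0], "grip": 0},
    {"linear": [8.1, 34, 2], "delta_rot": [0, 0, 0], "grip": 0}
  ]
}}

```text
time: 5.5
ee_pos: [0.4806, 0.234, 0.3025]
tcp_rot: [-177.9, 0.1, 24.9]
wrist_force: [-0.6, -1.0, 0.6]
opening: 0.0852
grasp_force: 0.0
```

>>> {"api": "play_rows", "payload": {
  "targets": [
    {"linear": [0, 0, 0], "delta_rot": [0, 0, 0], "grip": 0},
    {"linear": [0, 0, 0], "delta_rot": [0, 0, 0], "grip": 0},
    {"linear": [0, 0, 0], "delta_rot": [0, 0, 0], "grip": 0}
  ]
}}

```text
time: 5.8
ee_pos: [0.4802, 0.2334, 0.303]
tcp_rot: [-177.9, 0.0, 24.9]
wrist_force: [0.0, -0.1, 0.4]
opening: 0.0852
grasp_force: 0.0
```

```bash
cat >> h.py <<'E'
from scipy.spatial.transform import Rotation as Ro
def delta(pos,yaw):
    o=bot.get_obs(); C=Ro.from_euler("xyz",o["tcp_rot"],degrees=True); T=Ro.from_euler("xyz",[180,0,yaw],degrees=True)
    print("lin cm",((np.array(pos)-o["ee_pos"])*100).round(2),"rot",(T*C.inv()).as_rotvec().round(4),"q",o["q"].round(1),"t",o["time"],"F",o["wrist_force"].round(2),o["ee_pos"].round(4),o["tcp_rot"].round(2))
E
python3 -c "
from h import *
delta([.4458,.329,.20],20.7)"
```

```text
lin cm [ -3.44   9.56 -10.3 ] rot [-0.033  -0.0148 -0.0728] q [ 24.8   5.1  18.3 103.3   2.1 179.9] t 5.8 F [ 0.04 -0.14  0.39] [0.4802 0.2334 0.303 ] [-1.7793e+02  5.0000e-02  2.4870e+01]
```

```bash
python3 -c "
from h import *
delta([.4458,.329,.20],108)"
```

```text
lin cm [ -3.44   9.56 -10.3 ] rot [-0.015  -0.0366  1.4507] q [ 24.8   5.1  18.3 103.3   2.1 179.9] t 5.8 F [ 0.04 -0.14  0.39] [0.4802 0.2334 0.303 ] [-1.7793e+02  5.0000e-02  2.4870e+01]
```

>>> {"api": "play_rows", "payload": {
  "targets": [
    {"linear": [-3.44, 9.56, -10.3], "delta_rot": [-0.015, -0.0366, 1.4507], "grip": 0},
    {"linear": [-3.44, 9.56, -10.3], "delta_rot": [-0.015, -0.0366, 1.4507], "grip": 0},
    {"linear": [-3.44, 9.56, -10.3], "delta_rot": [-0.015, -0.0366, 1.4507], "grip": 0},
    {"linear": [-3.44, 9.56, -10.3], "delta_rot": [-0.015, -0.0366, 1.4507], "grip": 0},
    {"linear": [-3.44, 9.56, -10.3], "delta_rot": [-0.015, -0.0366, 1.4507], "grip": 0},
    {"linear": [-3.44, 9.56, -10.3], "delta_rot": [-0.015, -0.0366, 1.4507], "grip": 0},
    {"linear": [-3.44, 9.56, -10.3], "delta_rot": [-0.015, -0.0366, 1.4507], "grip": 0},
    {"linear": [-3.44, 9.56, -10.3], "delta_rot": [-0.015, -0.0366, 1.4507], "grip": 0},
    {"linear": [-3.44, 9.56, -10.3], "delta_rot": [-0.015, -0.0366, 1.4507], "grip": 0},
    {"linear": [-3.44, 9.56, -10.3], "delta_rot": [-0.015, -0.0366, 1.4507], "grip": 0}
  ]
}}

```text
time: 6.8
ee_pos: [0.4459, 0.329, 0.1999]
tcp_rot: [180.0, 0.0, 108.3]
wrist_force: [0.5, 0.1, 0.3]
opening: 0.0853
grasp_force: 0.0
```

```bash
python3 -c "
from h import *
delta([.4458,.329,.12],-159.3)"
```

```text
lin cm [-0.01 -0.   -7.99] rot [-2.000e-04  7.000e-04  1.612e+00] q [ 36.4   5.    6.6  91.6  -0.  108.1] t 6.8 F [0.46 0.07 0.31] [0.4459 0.329  0.1999] [1.7998e+02 3.0000e-02 1.0834e+02]
```

>>> {"api": "play_rows", "payload": {
  "targets": [
    {"linear": [0, 0, -8], "delta_rot": [0, 0, 1.618], "grip": 0},
    {"linear": [0, 0, -8], "delta_rot": [0, 0, 1.618], "grip": 0},
    {"linear": [0, 0, -8], "delta_rot": [0, 0, 1.618], "grip": 0},
    {"linear": [0, 0, -8], "delta_rot": [0, 0, 1.618], "grip": 0},
    {"linear": [0, 0, -8], "delta_rot": [0, 0, 1.618], "grip": 0},
    {"linear": [0, 0, -8], "delta_rot": [0, 0, 1.618], "grip": 0},
    {"linear": [0, 0, -8], "delta_rot": [0, 0, 1.618], "grip": 0},
    {"linear": [0, 0, -8], "delta_rot": [0, 0, 1.618], "grip": 0},
    {"linear": [0, 0, -8], "delta_rot": [0, 0, 1.618], "grip": 0},
    {"linear": [0, 0, -8], "delta_rot": [0, 0, 1.618], "grip": 0}
  ]
}}

```text
time: 7.8
ee_pos: [0.446, 0.329, 0.1199]
tcp_rot: [180.0, 0.0, -165.7]
wrist_force: [-0.2, 1.1, -0.1]
opening: 0.0854
grasp_force: 0.0
```

>>> {"api": "play_rows", "payload": {
  "targets": [
    {"linear": [0, 0, 0], "delta_rot": [0, 0, 0.118], "grip": 0},
    {"linear": [0, 0, 0], "delta_rot": [0, 0, 0.118], "grip": 0},
    {"linear": [0, 0, 0], "delta_rot": [0, 0, 0.118], "grip": 0}
  ]
}}

```text
time: 8.1
ee_pos: [0.446, 0.3291, 0.1198]
tcp_rot: [180.0, 0.0, -159.5]
wrist_force: [-0.5, 0.3, 0.4]
opening: 0.0852
grasp_force: 0.0
```

```bash
python3 - <<'E'
from h import *
delta([.4458,.329,.04],-159.3)
p=bot.camera("side"); q=bot.camera("top")
a=p["color"][270:400,170:300]; b=q["color"][200:300,90:190]
o=np.hstack([cv2.resize(x,(400,400),interpolation=cv2.INTER_CUBIC) for x in(a,b)]); cv2.imwrite("pics/pre.png",o[...,::-1])
E
```

```text
lin cm [-0.02 -0.01 -7.98] rot [-0.0003  0.0007  0.0033] q [36.4  4.7 -2.5 82.7 -0.  15.9] t 8.1 F [-0.46  0.26  0.39] [0.446  0.3291 0.1198] [ 1.8000e+02  4.0000e-02 -1.5949e+02]
```

View pics/pre.png

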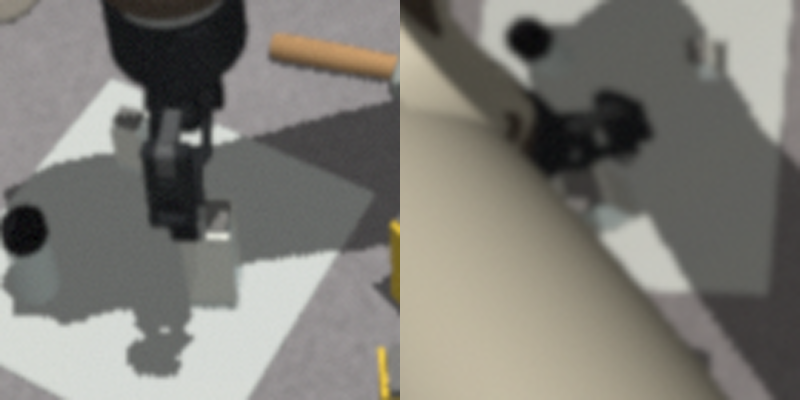

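```bash
python3 - <<'E'
from h import *
p=bot.camera("side"); d=np.array([-.353,.935,0])
t=np.array([.446,.329,.12])
f=lambda X:((proj(p,X)-[170,270])*400/130).round(0).tolist()
print("fingertips",f([t+.05*d,t-.05*d,t]),"cell top/bottom",f([[.4458,.329,.086],[.4458,.329,.004]]))
c=cloud(p); 
q=c[270:400,170:300].reshape(-1,3); z=p["range_z"][270:400,170:300].ravel()
s=q[(z>0)&(np.hypot(q[:,0]-.446,q[:,1]-.329)<.09)&(q[:,2]>.1)&(q[:,2]<.16)]
l=(s[:,:2]-t[:2])@d[:2]; w=(s[:,:2]-t[:2])@np.array([d[1],-d[0]])
for lo,hi in((.11,.13),(.13,.15)):
    m=(s[:,2]>lo)&(s[:,2]<hi); print(lo,m.sum(),"along",np.percentile(l[m]*1e3,[2,50,98]).round(1),"across",np.percentile(w[m]*1e3,[2,50,98]).round(1))
s=q[(z>0)&(np.hypot(q[:,0]-.446,q[:,1]-.329)<.03)&(q[:,2]>.05)&(q[:,2]<.095)]
print(cv2.minAreaRect((s[:,:2]*1000).astype(np.float32)),s[:,2].max())
E
```

```text
fingertips [[191.0, 250.0], [211.0, 110.0], [201.0, 177.0]] cell top/bottom [[207.0, 211.0], [218.0, 285.0]]Traceback (most recent call last):
  File "<stdin>", line 11, in <module>
    return _quantile_unchecked(
        a, q, axis, out, overwrite_input, method, keepdims, weights)
    return _ureduce(a,
                    func=_quantile_ureduce_func,
    ...<5 lines>...
                    overwrite_input=overwrite_input,
                    method=method)
    r = func(a, **kwargs)
    result = _quantile(arr,
                       quantiles=q,
    ...<2 lines>...
                       out=out,
                       weights=wgt)
    slices_having_nans = np.isnan(arr[-1, ...])
                                  ~~~^^^^^^^^^
IndexError: index -1 is out of bounds for axis 0 with size 0
```

>>> {"api": "play_rows", "payload": {
  "targets": [
    {"linear": [0, 0, -2], "delta_rot": [0, 0, 0], "grip": 0},
    {"linear": [0, 0, -4], "delta_rot": [0, 0, 0], "grip": 0},
    {"linear": [0, 0, -6], "delta_rot": [0, 0, 0], "grip": 0},
    {"linear": [0, 0, -7.5], "delta_rot": [0, 0, 0], "grip": 0},
    {"linear": [0, 0, -8], "delta_rot": [0, 0, 0], "grip": 0},
    {"linear": [0, 0, -8], "delta_rot": [0, 0, 0], "grip": 80},
    {"linear": [0, 0, -8], "delta_rot": [0, 0, 0], "grip": 120},
    {"linear": [0, 0, -8], "delta_rot": [0, 0, 0], "grip": 140},
    {"linear": [0, 0, -8], "delta_rot": [0, 0, 0], "grip": 160},
    {"linear": [0, 0, -8], "delta_rot": [0, 0, 0], "grip": 180}
  ],
  "force": 35
}}

```text
time: 9.25
ee_pos: [0.4464, 0.3295, 0.0404]
tcp_rot: [180.0, 0.1, -159.3]
wrist_force: [-0.1, -0.7, 3.0]
opening: 0.0298
grasp_force: 36.6
```

>>> {"api": "play_rows", "payload": {
  "targets": [
    {"linear": [0, 0, 0], "delta_rot": [0, 0, 0], "grip": 255},
    {"linear": [0, 0, 0], "delta_rot": [0, 0, 0], "grip": 255},
    {"linear": [0, 0, 0], "delta_rot": [0, 0, 0], "grip": 255},
    {"linear": [0, 0, 0], "delta_rot": [0, 0, 0], "grip": 255},
    {"linear": [0, 0, 0], "delta_rot": [0, 0, 0], "grip": 255}
  ],
  "force": 35
}}

```text
time: 9.75
ee_pos: [0.4465, 0.3295, 0.0404]
tcp_rot: [180.0, 0.1, -159.3]
wrist_force: [-1.0, -0.6, 5.3]
opening: 0.0298
grasp_force: 36.8
```

>>> {"api": "play_rows", "payload": {
  "targets": [
    {"linear": [0, 0, 2], "delta_rot": [0, 0, 0], "grip": 255},
    {"linear": [0, 0, 5], "delta_rot": [0, 0, 0], "grip": 255},
    {"linear": [0, 0, 9], "delta_rot": [0, 0, 0], "grip": 255},
    {"linear": [0, 0, 13], "delta_rot": [0, 0, 0], "grip": 255},
    {"linear": [0, 0, 17], "delta_rot": [0, 0, 0], "grip": 255},
    {"linear": [0, -3, 20], "delta_rot": [0, 0, 0.1], "grip": 255},
    {"linear": [1, -7, 21], "delta_rot": [0, 0, 0.2], "grip": 255},
    {"linear": [2, -11, 21], "delta_rot": [0, 0, 0.3], "grip": 255},
    {"linear": [3, -15, 21], "delta_rot": [0, 0, 0.4], "grip": 255},
    {"linear": [4, -19, 21], "delta_rot": [0, 0, 0.5], "grip": 255}
  ]
}}

```text
time: 10.75
ee_pos: [0.4861, 0.1379, 0.2494]
tcp_rot: [180.0, 0.0, -130.4]
wrist_force: [1.4, 0.1, -1.2]
opening: 0.0294
grasp_force: 36.1
```

>>> {"api": "play_rows", "payload": {
  "targets": [
    {"linear": [1.5, -4, 0], "delta_rot": [0, 0, 0.1], "grip": 255},
    {"linear": [3, -8, 0], "delta_rot": [0, 0, 0.2], "grip": 255},
    {"linear": [4.5, -12, 0], "delta_rot": [0, 0, 0.3], "grip": 255},
    {"linear": [6, -16, 0], "delta_rot": [0, 0, 0.4], "grip": 255},
    {"linear": [7.5, -20, 0], "delta_rot": [0, 0, 0.5], "grip": 255},
    {"linear": [8.5, -24, 0], "delta_rot": [0, 0, 0.57], "grip": 255},
    {"linear": [9, -26.7, 0], "delta_rot": [0, 0, 0.57], "grip": 255},
    {"linear": [9, -26.7, 0], "delta_rot": [0, 0, 0.57], "grip": 255},
    {"linear": [9, -26.7, 0], "delta_rot": [0, 0, 0.57], "grip": 255},
    {"linear": [9, -26.7, 0], "delta_rot": [0, 0, 0.57], "grip": 255}
  ]
}}

```text
time: 11.75
ee_pos: [0.5759, -0.127, 0.2495]
tcp_rot: [180.0, 0.0, -97.9]
wrist_force: [-0.0, 1.1, -0.7]
opening: 0.0299
grasp_force: 36.1
```

```bash
python3 - <<'E'
from h import *
delta([.5768,-.1276,.15],-98)
o=bot.get_obs(); t=o["ee_pos"]; print(o["opening"],o["grasp_force"])
for n in("top","side"):
    p=bot.camera(n); c=cloud(p); z=p["range_z"]>0
    s=c[z&(np.hypot(c[...,0]-t[0],c[...,1]-t[1])<.028)&(c[...,2]>t[2]-.045)&(c[...,2]<t[2]-.005)]
    print(n,len(s),s.min(0).round(4) if len(s) else 0, cv2.minAreaRect(((s[:,:2]-t[:2])*1000).astype(np.float32)) if len(s)>5 else 0)
    u,v=proj(p,t)[0].astype(int); im=p["color"][max(v-60,0):v+60,max(u-70,0):u+70]
    cv2.imwrite(f"pics/h_{n}.png",cv2.resize(im[...,::-1],None,fx=4,fy=4,interpolation=cv2.INTER_CUBIC))
E
```

```text
lin cm [ 0.09 -0.06 -9.95] rot [-0.0008 -0.0003 -0.0009] q [-12.5  11.1  19.   97.9   0.  -94.5] t 11.75 F [-0.02  1.09 -0.65] [ 0.5759 -0.127   0.2495] [ 1.7998e+02  4.0000e-02 -9.7950e+01]
0.02991176443686396 36.082470417022705
top 0 0 0
side 202 [ 0.5595 -0.1386  0.2096] ((-4.789632797241211, 10.879411697387695), (42.39455795288086, 25.50575065612793), 34.99755096435547)
```

View pics/h_side.png

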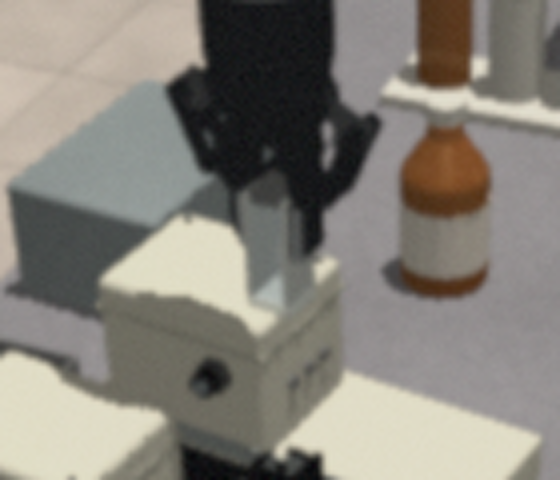

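>>> {"api": "play_rows", "payload": {
  "targets": [
    {"linear": [0.1, -0.05, -3], "delta_rot": [0, 0, 0], "grip": 255},
    {"linear": [0.1, -0.05, -6], "delta_rot": [0, 0, 0], "grip": 255},
    {"linear": [0.1, -0.05, -9], "delta_rot": [0, 0, 0], "grip": 255},
    {"linear": [0.1, -0.05, -10.5], "delta_rot": [0, 0, 0], "grip": 255},
    {"linear": [0.1, -0.05, -11], "delta_rot": [0, 0, 0], "grip": 255},
    {"linear": [0.1, -0.05, -11.5], "delta_rot": [0, 0, 0], "grip": 255},
    {"linear": [0.1, -0.05, -11.5], "delta_rot": [0, 0, 0], "grip": 255}
  ]
}}

```text
time: 12.55
ee_pos: [0.5774, -0.1281, 0.1354]
tcp_rot: [-179.9, 0.0, -98.0]
wrist_force: [-0.8, 1.0, -1.6]
opening: 0.0299
grasp_force: 36.1
```

```bash
python3 - <<'E'
from h import *
p=bot.camera("side");q=bot.camera("top")
o=np.hstack([cv2.resize(p["color"][140:240,220:320],(400,400),interpolation=cv2.INTER_CUBIC),cv2.resize(q["color"][140:240,250:350],(400,400),interpolation=cv2.INTER_CUBIC)])
cv2.imwrite("pics/nest.png",o[...,::-1])
E
```

```text
(no output)
```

View pics/nest.png

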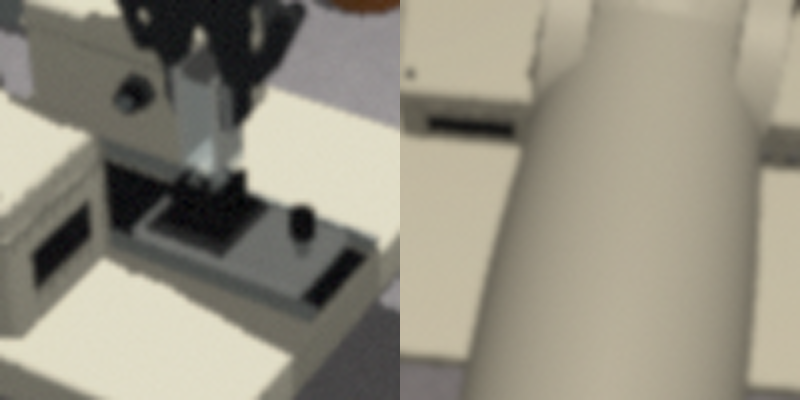

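>>> {"api": "play_rows", "payload": {
  "targets": [
    {"linear": [0, 0, -0.2], "delta_rot": [0, 0, 0], "grip": 255},
    {"linear": [0, 0, -0.4], "delta_rot": [0, 0, 0], "grip": 255},
    {"linear": [0, 0, -0.6], "delta_rot": [0, 0, 0], "grip": 255},
    {"linear": [0, 0, -0.8], "delta_rot": [0, 0, 0], "grip": 255}
  ]
}}

```text
time: 13.05
ee_pos: [0.5773, -0.1283, 0.1286]
tcp_rot: [-179.9, 0.0, -98.0]
wrist_force: [-6.2, 1.2, 21.8]
opening: 0.0296
grasp_force: 39.1
```

>>> {"api": "play_rows", "payload": {
  "targets": [
    {"linear": [0, 0, -0.2], "delta_rot": [0, 0, 0], "grip": 255},
    {"linear": [0, 0, -0.35], "delta_rot": [0, 0, 0], "grip": 255},
    {"linear": [0, 0, -0.35], "delta_rot": [0, 0, 0], "grip": 255}
  ]
}}

```text
time: 13.35
ee_pos: [0.5784, -0.1285, 0.1281]
tcp_rot: [-179.6, -0.0, -98.0]
wrist_force: [-5.1, 1.3, 28.5]
opening: 0.0296
grasp_force: 39.7
```

```bash
python3 - <<'E'
from h import *
o=bot.get_obs(); print(o["time"],o["wrist_force"],o["torque"],o["ee_pos"],o["tcp_rot"])
E
```

```text
13.35 [-5.10263992  1.34474917 28.4538924 ] [0.28686567 1.69592702 0.10730738] [ 0.57835767 -0.12853632  0.12814162] [-1.79608347e+02 -8.31178379e-03 -9.79771759e+01]
```

>>> {"api": "play_rows", "payload": {
  "targets": [
    {"linear": [0, 0, 0.7], "delta_rot": [0, 0, 0], "grip": 255},
    {"linear": [0, 0, 1.2], "delta_rot": [0, 0, 0], "grip": 255},
    {"linear": [0, 0, 1.2], "delta_rot": [0, 0, 0], "grip": 255},
    {"linear": [0, 0, 1.2], "delta_rot": [0, 0, 0], "grip": 255}
  ]
}}

```text
time: 13.75
ee_pos: [0.5769, -0.1282, 0.1345]
tcp_rot: [180.0, 0.0, -98.0]
wrist_force: [-0.4, 0.5, -2.4]
opening: 0.0295
grasp_force: 36.3
```

```bash
python3 - <<'E'
from h import *
o=bot.get_obs(); print(o["time"],o["wrist_force"],o["torque"],o["ee_pos"],o["tcp_rot"])
p=bot.camera("side"); c=cloud(p); z=p["range_z"]>0; 
xd=np.array([np.cos(np.radians(-8)),np.sin(np.radians(-8))]); yd=np.array([-xd[1],xd[0]])
n=np.array([.570,-.1186]); r=c[...,:2]-n; bx=r@xd*1e3; by=r@yd*1e3; Z=c[...,2]*1e3
np.set_printoptions(linewidth=200)
m=z&(abs(bx)<35)&(abs(by)<35)
for lo,hi in((60,70),(70,80),(80,88),(88,95),(95,105),(105,115),(115,130)):
    k=m&(Z>lo)&(Z<hi); print(lo,hi,k.sum(),np.percentile(bx[k],[0,5,50,95,100]).round(1),np.percentile(by[k],[0,5,50,95,100]).round(1))
kn=z&(abs(bx+70)<20)&(abs(by)<20)&(Z>83)&(Z<98); print("knob",kn.sum(),bx[kn].min(),bx[kn].max(),by[kn].min(),by[kn].max(),np.median(Z[kn]))
k=m&(Z>80)&(Z<125); v,u=np.where(k); print(np.c_[u,v,bx[k],by[k],Z[k]].round(0).astype(int)[::3][:120].tolist())
E
```

```text
13.75 [-0.42173595  0.46397494 -2.38186284] [-0.03014321  0.01282123 -0.01216558] [ 0.57692504 -0.12817237  0.13454314] [ 1.79955871e+02  3.32409060e-02 -9.79751254e+01]
60 70 127 [-18.  -14.3  -3.3  30.7  34.8] [-29.4 -23.   15.4  24.3  33.4]
70 80 68 [-10.1  -9.6   3.4  31.5  33.8] [-19.5 -14.1  11.7  19.2  20.5]
80 88 49 [-10.4  -9.2  -2.2  22.6  26.3] [-16.2 -11.   14.8  19.1  19.7]
88 95 44 [-9.8 -9.2 -2.7 22.9 25.8] [-17.3 -12.1  10.   17.7  19. ]
95 105 51 [-7.3 -6.8 -1.  22.3 24.4] [-19.5 -15.7   6.2  10.6  11.8]
105 115 53 [-7.6 -6.5  1.2 21.7 23.7] [-19.9 -16.3   5.6  10.   12.6]
115 130 62 [-8.3 -7.3  3.5 21.7 24. ] [-19.3 -13.    5.6  10.1  12.6]
knob 34 -70.62249455543163 -52.704216218215485 -6.116043962372019 13.810913670551777 88.5597839526982
[[280, 172, -8, -15, 125], [280, 173, -6, -19, 118], [267, 174, 16, 8, 124], [278, 174, -6, -10, 121], [265, 175, 23, 7, 118], [268, 175, 12, 10, 125], [272, 175, 4, 4, 123], [278, 175, -7, -8, 120], [265, 176, 24, 7, 115], [268, 176, 14, 7, 119], [271, 176, 6, 5, 120], [275, 176, -5, 4, 124], [278, 176, -4, -11, 113], [265, 177,
[... 918 characters left out ...]
 -4, -6, 91], [280, 184, -9, -12, 88], [265, 185, 23, 10, 88], [275, 185, -7, 8, 98], [278, 185, -9, -2, 92], [263, 186, 26, 15, 87], [266, 186, 17, 15, 90], [275, 186, -4, 4, 91], [278, 186, -9, -2, 89], [263, 187, 26, 16, 84], [266, 187, 18, 14, 86], [269, 187, 9, 12, 88], [274, 187, -3, 8, 90], [277, 187, -8, 1, 87], [263, 188, 23, 20, 84], [266, 188, 16, 17, 86], [269, 188, 6, 18, 90], [272, 188, -3, 16, 92], [275, 188, -10, 13, 93], [278, 188, -8, -3, 81], [265, 189, 18, 19, 83], [268, 189, 8, 20, 87], [271, 189, 1, 15, 87], [274, 189, -5, 12, 87], [277, 189, -9, 4, 83], [270, 190, 5, 16, 82], [273, 190, -5, 15, 86], [276, 190, -7, 6, 80], [272, 191, -3, 18, 84], [272, 192, -3, 18, 80]]
```

```bash
python3 - <<'E'
from h import *
P=np.load("P.npy",allow_pickle=True).item()
xd=np.array([np.cos(np.radians(-8)),np.sin(np.radians(-8))]); yd=np.array([-xd[1],xd[0]]); n=np.array([.570,-.1186])
for name,p in P.items():
    c=cloud(p); z=p["range_z"]>0; r=c[...,:2]-n; bx=r@xd*1e3; by=r@yd*1e3; Z=c[...,2]*1e3
    m=z&(abs(bx)<40)&(abs(by)<35)
    for lo,hi in((72,80),(80,86),(86,98)):
        k=m&(Z>lo)&(Z<hi); print(name,lo,k.sum(),np.percentile(bx[k],[0,5,50,95,100]).round(1),np.percentile(by[k],[0,5,50,95,100]).round(1))
    kn=z&(abs(bx+65)<22)&(abs(by)<20)&(Z>82)&(Z<98); print("knob",kn.sum(),np.percentile(bx[kn],[0,5,50,95,100]).round(1),np.percentile(by[kn],[0,5,50,95,100]).round(1))
    # raster of heights
    H=np.full((20,24),0.);
    for X,Y,zz in zip(bx[z],by[z],Z[z]):
        i,j=int((30-Y)//3),int((X+26)//3)
        if 0<=i<20 and 0<=j<24: H[i,j]=max(H[i,j],zz)
    print("rows by 30..-30, cols bx -26..46"); print(H.astype(int))
E
```

```text
top 72 49 [-11.9 -11.1  21.2  32.8  33.4] [-29.4 -27.   -7.4   5.6  12.1]
top 80 31 [-12.  -11.5  12.7  31.9  32.9] [-29.5 -28.7 -15.    0.2   1.9]
top 86 54 [-12.2 -11.6  -6.4  19.2  23.1] [-27.4 -20.5   5.7  14.   14.6]
knob 35 [-72.5 -71.7 -63.6 -57.2 -55.6] [-8.6 -8.1 -2.1  5.3  5.6]
rows by 30..-30, cols bx -26..46
[[ 59  59  64  61  61  69   0  59   0  60  55  56  60  59  59  59  67   0
   60  57  57  60   0  56]
 [ 56  62  57  64  58   0  57  59  58  59  66   0  60  60  62  58  61  58
   58  60  58  59  54  57]
 [  0  58  66  60   0  58  60  65  60  58  59  62  60  63  63  61  58  67
    0  63  62   0  58  60]
 [ 57  55  60  66  66  66  60  65  60  63  68   0  65  69  67  69  65   0
   62  65   0  60  55  54]
 [ 56  58  63  62  63  66  64  65  63  68  66  65  63  62  65  67   0  65
   66  63  66  58  57  54]
 [ 56  58  62  65  65  65  87  94  95  94  92  92   0  96  91  92  93   0
   68  65  62  61  54  60]
 [ 62  55  62  65  96  68  96 100   0  93   0  94  92  93  89   0  95  68
    0   0  63  63  57  57]
 [ 50  59  66   0  86  92  93   0   0  67  66  61  61  63  59  67  63  
[... 2363 characters left out ...]
 0  0  0 79 77  0  0 54]
 [ 0  0 58  0 62 84 92  0  0  0  0  0  0  0  0  0 76 79  0  0  0  0  0  0]
 [ 0 53 58 58 61 87 90  0  0  0  0  0  0  0  0  0  0  0  0 78 78  0  0  0]
 [51 54 59 61 57 86 90  0  0  0  0  0  0  0  0  0 73 76 77  0 78  0  0  0]
 [ 0 52 57 62 63 74 89  0  0  0  0  0  0 70  0  0  0  0 78 79  0  0  0  0]
 [ 0 53 58  0 62 87 91  0  0  0  0 78 71 79 75  0  0  0  0  0  0  0  0  0]
 [ 0  0 52 62  0  0 79  0  0  0 77 74 72 80 78 68 64 62 61  0  0  0  0  0]
 [57 53 60 56  0 60  0  0  0  0 79  0 80 79  0 78  0  0  0  0  0  0  0  0]
 [53  0 51 57 62 61 61  0  0  0  0 78 74  0 78  0 72 61 60 60  0  0  0  0]
 [57 55 57  0 58  0  0 62  0  0  0  0  0  0 78  0  0  0  0 61 60 65  0  0]]
```

>>> {"api": "play_rows", "payload": {
  "targets": [
    {"linear": [0.3, -0.04, 0], "delta_rot": [0, 0, 0], "grip": 255},
    {"linear": [0.6, -0.08, 0], "delta_rot": [0, 0, 0], "grip": 255},
    {"linear": [0.6, -0.08, -0.2], "delta_rot": [0, 0, 0], "grip": 255},
    {"linear": [0.6, -0.08, -0.4], "delta_rot": [0, 0, 0], "grip": 255},
    {"linear": [0.6, -0.08, -0.5], "delta_rot": [0, 0, 0], "grip": 255},
    {"linear": [0.6, -0.08, -0.6], "delta_rot": [0, 0, 0], "grip": 255},
    {"linear": [0.6, -0.08, -0.6], "delta_rot": [0, 0, 0], "grip": 255}
  ]
}}

```text
time: 14.5
ee_pos: [0.5829, -0.129, 0.129]
tcp_rot: [180.0, 0.0, -98.0]
wrist_force: [-0.3, -0.1, -2.2]
opening: 0.0296
grasp_force: 36.3
```

>>> {"api": "play_rows", "payload": {
  "targets": [
    {"linear": [0, 0, -0.1], "delta_rot": [0, 0, 0], "grip": 255},
    {"linear": [0, 0, -0.2], "delta_rot": [0, 0, 0], "grip": 255},
    {"linear": [0, 0, -0.3], "delta_rot": [0, 0, 0], "grip": 255},
    {"linear": [0, 0, -0.3], "delta_rot": [0, 0, 0], "grip": 255}
  ]
}}

```text
time: 14.9
ee_pos: [0.583, -0.129, 0.126]
tcp_rot: [180.0, 0.0, -98.0]
wrist_force: [0.1, 1.1, -2.0]
opening: 0.0297
grasp_force: 36.3
```

Free beside the walls. Down 3 mm more, then feel for the −x wall.

>>> {"api": "play_rows", "payload": {
  "targets": [
    {"linear": [0, 0, -0.1], "delta_rot": [0, 0, 0], "grip": 255},
    {"linear": [0, 0, -0.2], "delta_rot": [0, 0, 0], "grip": 255},
    {"linear": [0, 0, -0.3], "delta_rot": [0, 0, 0], "grip": 255},
    {"linear": [-0.1, 0.014, -0.3], "delta_rot": [0, 0, 0], "grip": 255},
    {"linear": [-0.2, 0.028, -0.3], "delta_rot": [0, 0, 0], "grip": 255},
    {"linear": [-0.2, 0.028, -0.3], "delta_rot": [0, 0, 0], "grip": 255}
  ]
}}

```text
time: 15.5
ee_pos: [0.5809, -0.1287, 0.1232]
tcp_rot: [-180.0, 0.0, -98.0]
wrist_force: [-0.4, 0.7, -2.5]
opening: 0.0295
grasp_force: 36.3
```

>>> {"api": "play_rows", "payload": {
  "targets": [
    {"linear": [-0.05, 0.007, 0], "delta_rot": [0, 0, 0], "grip": 255},
    {"linear": [-0.1, 0.014, 0], "delta_rot": [0, 0, 0], "grip": 255},
    {"linear": [-0.15, 0.021, 0], "delta_rot": [0, 0, 0], "grip": 255},
    {"linear": [-0.15, 0.021, 0], "delta_rot": [0, 0, 0], "grip": 255}
  ]
}}

```text
time: 15.9
ee_pos: [0.5796, -0.1285, 0.1232]
tcp_rot: [-180.0, 0.0, -98.0]
wrist_force: [0.8, 0.7, -1.3]
opening: 0.0294
grasp_force: 36.1
```

>>> {"api": "play_rows", "payload": {
  "targets": [
    {"linear": [-0.05, 0.007, 0], "delta_rot": [0, 0, 0], "grip": 255},
    {"linear": [-0.1, 0.014, 0], "delta_rot": [0, 0, 0], "grip": 255},
    {"linear": [-0.1, 0.014, 0], "delta_rot": [0, 0, 0], "grip": 255}
  ]
}}

```text
time: 16.2
ee_pos: [0.5793, -0.1285, 0.1233]
tcp_rot: [-179.9, 0.0, -98.0]
wrist_force: [4.7, -0.7, -3.6]
opening: 0.0295
grasp_force: 36.0
```

>>> {"api": "play_rows", "payload": {
  "targets": [
    {"linear": [-0.05, 0.007, 0], "delta_rot": [0, 0, 0], "grip": 255},
    {"linear": [-0.1, 0.014, 0], "delta_rot": [0, 0, 0], "grip": 255},
    {"linear": [-0.1, 0.014, 0], "delta_rot": [0, 0, 0], "grip": 255}
  ]
}}

```text
time: 16.5
ee_pos: [0.5784, -0.1283, 0.1233]
tcp_rot: [-179.9, 0.0, -98.0]
wrist_force: [5.4, -1.6, -3.8]
opening: 0.0297
grasp_force: 35.9
```

>>> {"api": "play_rows", "payload": {
  "targets": [
    {"linear": [0.06, -0.008, 0], "delta_rot": [0, 0, 0], "grip": 255},
    {"linear": [0.074, 0.09, 0], "delta_rot": [0, 0, 0], "grip": 255},
    {"linear": [0.088, 0.19, 0], "delta_rot": [0, 0, 0], "grip": 255},
    {"linear": [0.1, 0.28, 0], "delta_rot": [0, 0, 0], "grip": 255},
    {"linear": [0.1, 0.28, 0], "delta_rot": [0, 0, 0], "grip": 255}
  ]
}}

```text
time: 17.0
ee_pos: [0.5788, -0.1256, 0.1234]
tcp_rot: [-179.9, -0.0, -98.0]
wrist_force: [4.5, -3.5, -1.1]
opening: 0.0299
grasp_force: 36.3
```

>>> {"api": "play_rows", "payload": {
  "targets": [
    {"linear": [0.06, -0.008, 0], "delta_rot": [0, 0, 0], "grip": 255},
    {"linear": [0.06, -0.008, 0], "delta_rot": [0, 0, 0], "grip": 255},
    {"linear": [0.06, -0.008, 0], "delta_rot": [0, 0, 0], "grip": 255}
  ]
}}

```text
time: 17.3
ee_pos: [0.579, -0.1253, 0.1232]
tcp_rot: [180.0, 0.0, -98.0]
wrist_force: [1.4, -1.5, -0.8]
opening: 0.0297
grasp_force: 36.4
```

>>> {"api": "play_rows", "payload": {
  "targets": [
    {"linear": [0.007, 0.05, 0], "delta_rot": [0, 0, 0], "grip": 255},
    {"linear": [0.014, 0.1, 0], "delta_rot": [0, 0, 0], "grip": 255},
    {"linear": [0.014, 0.1, 0], "delta_rot": [0, 0, 0], "grip": 255},
    {"linear": [0.014, 0.1, 0], "delta_rot": [0, 0, 0], "grip": 255}
  ]
}}

```text
time: 17.7
ee_pos: [0.5792, -0.1247, 0.1231]
tcp_rot: [180.0, 0.0, -98.0]
wrist_force: [1.5, -3.7, -0.8]
opening: 0.0293
grasp_force: 36.4
```

>>> {"api": "play_rows", "payload": {
  "targets": [
    {"linear": [0.007, 0.05, 0], "delta_rot": [0, 0, 0], "grip": 255},
    {"linear": [0.014, 0.1, 0], "delta_rot": [0, 0, 0], "grip": 255},
    {"linear": [0.014, 0.1, 0], "delta_rot": [0, 0, 0], "grip": 255},
    {"linear": [0.014, 0.1, 0], "delta_rot": [0, 0, 0], "grip": 255}
  ]
}}

```text
time: 18.1
ee_pos: [0.5792, -0.1244, 0.1231]
tcp_rot: [180.0, -0.1, -98.0]
wrist_force: [0.2, -7.7, -1.4]
opening: 0.0295
grasp_force: 36.4
```

>>> {"api": "play_rows", "payload": {
  "targets": [
    {"linear": [-0.014, -0.12, 0], "delta_rot": [0, 0, 0], "grip": 255},
    {"linear": [-0.014, -0.12, -0.2], "delta_rot": [0, 0, 0], "grip": 255},
    {"linear": [-0.014, -0.12, -0.4], "delta_rot": [0, 0, 0], "grip": 255},
    {"linear": [-0.014, -0.12, -0.6], "delta_rot": [0, 0, 0], "grip": 255},
    {"linear": [-0.014, -0.12, -0.7], "delta_rot": [0, 0, 0], "grip": 255}
  ]
}}

```text
time: 18.6
ee_pos: [0.5792, -0.1247, 0.1159]
tcp_rot: [180.0, 0.0, -98.0]
wrist_force: [-0.5, -3.8, 1.3]
opening: 0.0298
grasp_force: 36.5
```

>>> {"api": "play_rows", "payload": {
  "targets": [
    {"linear": [-0.007, -0.05, -0.1], "delta_rot": [0, 0, 0], "grip": 255},
    {"linear": [-0.007, -0.05, -0.25], "delta_rot": [0, 0, 0], "grip": 255},
    {"linear": [-0.007, -0.05, -0.4], "delta_rot": [0, 0, 0], "grip": 255},
    {"linear": [-0.007, -0.05, -0.4], "delta_rot": [0, 0, 0], "grip": 255}
  ]
}}

```text
time: 19.0
ee_pos: [0.5792, -0.1249, 0.1125]
tcp_rot: [-180.0, 0.1, -98.0]
wrist_force: [-2.3, -0.9, 3.8]
opening: 0.0294
grasp_force: 37.2
```

>>> {"api": "play_rows", "payload": {
  "targets": [
    {"linear": [0, 0, -0.1], "delta_rot": [0, 0, 0], "grip": 255},
    {"linear": [0, 0, -0.2], "delta_rot": [0, 0, 0], "grip": 255},
    {"linear": [0, 0, -0.3], "delta_rot": [0, 0, 0], "grip": 255},
    {"linear": [0, 0, -0.4], "delta_rot": [0, 0, 0], "grip": 255},
    {"linear": [0, 0, -0.4], "delta_rot": [0, 0, 0], "grip": 255}
  ]
}}

```text
time: 19.5
ee_pos: [0.5792, -0.125, 0.1081]
tcp_rot: [180.0, 0.1, -98.0]
wrist_force: [-1.3, -0.1, 5.0]
opening: 0.0295
grasp_force: 37.1
```

>>> {"api": "play_rows", "payload": {
  "targets": [
    {"linear": [0, 0, -0.1], "delta_rot": [0, 0, 0], "grip": 255},
    {"linear": [0, 0, -0.2], "delta_rot": [0, 0, 0], "grip": 255},
    {"linear": [0, 0, -0.3], "delta_rot": [0, 0, 0], "grip": 255},
    {"linear": [0, 0, -0.4], "delta_rot": [0, 0, 0], "grip": 255},
    {"linear": [0, 0, -0.4], "delta_rot": [0, 0, 0], "grip": 255}
  ]
}}

```text
time: 20.0
ee_pos: [0.5792, -0.125, 0.1038]
tcp_rot: [180.0, 0.0, -98.0]
wrist_force: [0.6, 0.9, 1.0]
opening: 0.0297
grasp_force: 36.7
```

>>> {"api": "play_rows", "payload": {
  "targets": [
    {"linear": [0, 0, -0.07], "delta_rot": [0, 0, 0], "grip": 255},
    {"linear": [0, 0, -0.14], "delta_rot": [0, 0, 0], "grip": 255},
    {"linear": [0, 0, -0.2], "delta_rot": [0, 0, 0], "grip": 255},
    {"linear": [0, 0, -0.2], "delta_rot": [0, 0, 0], "grip": 255}
  ]
}}

```text
time: 20.4
ee_pos: [0.5792, -0.1251, 0.102]
tcp_rot: [180.0, 0.0, -98.0]
wrist_force: [-1.2, 2.6, 2.5]
opening: 0.0294
grasp_force: 36.9
```

>>> {"api": "play_rows", "payload": {
  "targets": [
    {"linear": [0, 0, -0.05], "delta_rot": [0, 0, 0], "grip": 255},
    {"linear": [0, 0, -0.1], "delta_rot": [0, 0, 0], "grip": 255},
    {"linear": [0, 0, -0.1], "delta_rot": [0, 0, 0], "grip": 255}
  ]
}}

```text
time: 20.7
ee_pos: [0.5792, -0.1251, 0.1012]
tcp_rot: [-180.0, 0.0, -98.0]
wrist_force: [-1.9, 3.8, 4.1]
opening: 0.0296
grasp_force: 36.9
```

>>> {"api": "play_rows", "payload": {
  "targets": [
    {"linear": [0, 0.02, -0.05], "delta_rot": [0, 0, 0], "grip": 255},
    {"linear": [0, 0.04, -0.1], "delta_rot": [0, 0, 0], "grip": 255},
    {"linear": [0, 0.04, -0.1], "delta_rot": [0, 0, 0], "grip": 255}
  ]
}}

```text
time: 21.0
ee_pos: [0.5792, -0.125, 0.1011]
tcp_rot: [-180.0, -0.0, -98.0]
wrist_force: [-4.1, 3.0, 8.9]
opening: 0.0299
grasp_force: 37.8
```

>>> {"api": "play_rows", "payload": {
  "targets": [
    {"linear": [0, 0, -0.05], "delta_rot": [0, 0, 0], "grip": 255},
    {"linear": [0, 0, -0.07], "delta_rot": [0, 0, 0], "grip": 255},
    {"linear": [0, 0, -0.07], "delta_rot": [0, 0, 0], "grip": 255}
  ]
}}

```text
time: 21.3
ee_pos: [0.5792, -0.125, 0.1011]
tcp_rot: [-179.9, -0.0, -98.0]
wrist_force: [-6.7, 2.7, 13.6]
opening: 0.0295
grasp_force: 38.2
```

>>> {"api": "play_rows", "payload": {
  "targets": [
    {"linear": [0, 0, 0.05], "delta_rot": [0, 0, 0], "grip": 120},
    {"linear": [0, 0, 0.05], "delta_rot": [0, 0, 0], "grip": 80},
    {"linear": [0, 0, 0.05], "delta_rot": [0, 0, 0], "grip": 60},
    {"linear": [0, 0, 0.05], "delta_rot": [0, 0, 0], "grip": 60},
    {"linear": [0, 0, 0.05], "delta_rot": [0, 0, 0], "grip": 60},
    {"linear": [0, 0, 0.05], "delta_rot": [0, 0, 0], "grip": 60}
  ]
}}

```text
time: 21.9
ee_pos: [0.5792, -0.1248, 0.0998]
tcp_rot: [180.0, 0.0, -98.0]
wrist_force: [0.0, 0.2, 0.7]
opening: 0.0651
grasp_force: 0.0
```

```bash
python3 - <<'E'
from h import *
p=bot.camera("side"); t=bot.get_obs()
c=cloud(p); z=p["range_z"]>0
xd=np.array([np.cos(np.radians(-8)),np.sin(np.radians(-8))]); yd=np.array([-xd[1],xd[0]]); n=np.array([.570,-.1186])
r=c[...,:2]-n; bx=r@xd*1e3; by=r@yd*1e3; Z=c[...,2]*1e3
k=z&(abs(bx-8)<25)&(abs(by)<25)
for lo in(85,95,105,115,125,135):
    q=k&(Z>lo)&(Z<lo+10); print(lo,q.sum(),np.percentile(bx[q],[2,50,98]).round(1),np.percentile(by[q],[2,50,98]).round(1))
cv2.imwrite("pics/seat.png",cv2.resize(p["color"][110:230,210:330][...,::-1],(600,600),interpolation=cv2.INTER_CUBIC))
E
```

```text
85 82 [-10.2  -0.7  26.2] [-14.   10.7  19.4]
95 44 [-6.1  1.4 24.5] [-15.2   9.2  14.4]
105 48 [-5.4 -0.4 22.9] [-16.    8.9  15. ]
115 58 [-6.  -1.3 25.4] [-19.    9.5  13.8]
125 49 [-4.6  2.1 24.7] [-13.4   8.9  13. ]
135 86 [-6.1  8.7 25.3] [-16.3   2.9  14. ]
```

View pics/seat.png

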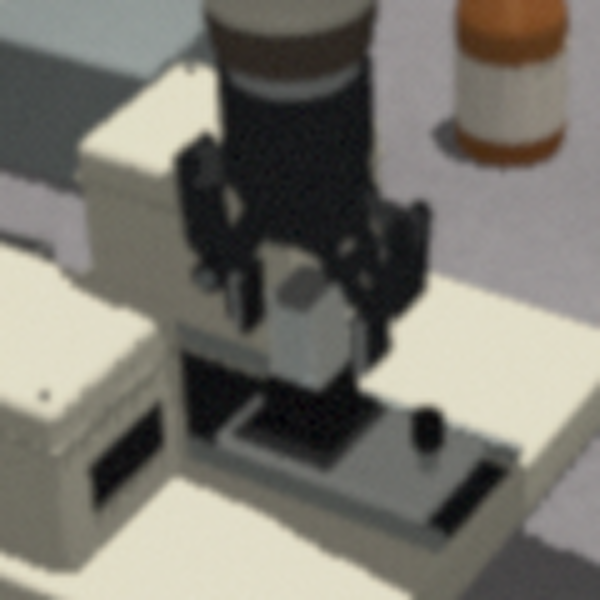

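>>> {"api": "play_rows", "payload": {
  "targets": [
    {"linear": [0, 0, 1], "delta_rot": [0, 0, 0], "grip": 50},
    {"linear": [0, 0, 3], "delta_rot": [0, 0, 0], "grip": 50},
    {"linear": [0, 0, 6], "delta_rot": [0, 0, 0], "grip": 50},
    {"linear": [0, 0, 9], "delta_rot": [0, 0, 0], "grip": 50},
    {"linear": [0, 0, 12], "delta_rot": [0, 0, 0], "grip": 50},
    {"linear": [-3, 0.6, 12], "delta_rot": [0, 0, 0], "grip": 255},
    {"linear": [-7, 1.3, 12], "delta_rot": [0, 0, 0], "grip": 255},
    {"linear": [-10.6, 2, 11], "delta_rot": [0, 0, 0], "grip": 255},
    {"linear": [-10.6, 2, 9], "delta_rot": [0, 0, 0], "grip": 255},
    {"linear": [-10.6, 2, 6], "delta_rot": [0, 0, 0], "grip": 255}
  ]
}}

```text
time: 22.95
ee_pos: [0.4735, -0.1049, 0.1623]
tcp_rot: [-179.7, 0.0, -98.0]
wrist_force: [1.6, -0.1, 0.1]
opening: 0.0005
grasp_force: 0.0
```

```bash
python3 - <<'E'
from h import *
delta([.4729,-.1048,.075],-98); print(bot.get_obs()["opening"])
xd=np.array([np.cos(np.radians(-8)),np.sin(np.radians(-8))]); yd=np.array([-xd[1],xd[0]]); n=np.array([.570,-.1186])
p=bot.camera("side"); c=cloud(p); z=p["range_z"]>0; r=c[...,:2]-n; bx=r@xd*1e3; by=r@yd*1e3; Z=c[...,2]*1e3
kn=z&(abs(bx+65)<22)&(abs(by)<20)&(Z>80)&(Z<98); print("knob",kn.sum(),np.percentile(bx[kn],[0,5,50,95,100]).round(1),np.percentile(by[kn],[0,5,50,95,100]).round(1))
k=z&(abs(bx-8)<25)&(abs(by)<25)&(Z>125)&(Z<160); print("cell top",k.sum(),np.percentile(bx[k],[2,50,98]).round(1),np.percentile(by[k],[2,50,98]).round(1),np.percentile(Z[k],[50,90,98]).round(1))
k=z&(abs(bx+98)<40)&(abs(by)<40)&(Z>125)&(Z<175); print("fingers",k.sum(),np.percentile(bx[k],[0,2,50,98]).round(1),np.percentile(by[k],[2,50,98]).round(1),Z[k].min())
E
```

```text
lin cm [-0.06  0.01 -8.73] rot [ 0.0007  0.0053 -0.0004] q [-12.5  -5.1  -7.6  87.2   0.  -94.5] t 22.95 F [ 1.61 -0.13  0.11] [ 0.4735 -0.1049  0.1623] [-179.69    0.    -97.98]
0.0005046549271303
knob 42 [-71.3 -70.5 -63.1 -55.3 -52.6] [-8.8 -4.5  4.4 10.3 12.1]
cell top 166 [-5.3  6.4 25.5] [-17.3   5.1  13.5] [139.7 145.1 146.4]
fingers 43 [-110.3 -109.9 -100.1  -83.9] [-4.1 10.8 15.7] 158.3441025334852
```

>>> {"api": "play_rows", "payload": {
  "targets": [
    {"linear": [0, 0, -3], "delta_rot": [0, 0, 0], "grip": 255},
    {"linear": [0, 0, -6], "delta_rot": [0, 0, 0], "grip": 255},
    {"linear": [0, 0, -7.5], "delta_rot": [0, 0, 0], "grip": 255},
    {"linear": [0, 0, -8.3], "delta_rot": [0, 0, 0], "grip": 255},
    {"linear": [0, 0, -8.3], "delta_rot": [0, 0, 0], "grip": 255}
  ]
}}

```text
time: 23.5
ee_pos: [0.4732, -0.1048, 0.0771]
tcp_rot: [180.0, 0.0, -98.0]
wrist_force: [0.2, -0.3, 0.2]
opening: 0.0002
grasp_force: 0.0
```

Now push along bench +x (0.9903, −0.1392).

>>> {"api": "play_rows", "payload": {
  "targets": [
    {"linear": [0.3, -0.042, 0], "delta_rot": [0, 0, 0], "grip": 255},
    {"linear": [0.6, -0.083, 0], "delta_rot": [0, 0, 0], "grip": 255},
    {"linear": [0.9, -0.125, 0], "delta_rot": [0, 0, 0], "grip": 255},
    {"linear": [1.2, -0.167, 0], "delta_rot": [0, 0, 0], "grip": 255},
    {"linear": [1.5, -0.209, 0], "delta_rot": [0, 0, 0], "grip": 255},
    {"linear": [1.7, -0.24, 0], "delta_rot": [0, 0, 0], "grip": 255},
    {"linear": [1.9, -0.268, 0], "delta_rot": [0, 0, 0], "grip": 255},
    {"linear": [1.9, -0.268, 0], "delta_rot": [0, 0, 0], "grip": 255}
  ]
}}

```text
time: 24.3
ee_pos: [0.4918, -0.1074, 0.0771]
tcp_rot: [179.9, 0.0, -98.0]
wrist_force: [-4.9, 0.5, 3.2]
opening: 0.0002
grasp_force: 2.3
```

>>> {"api": "play_rows", "payload": {
  "targets": [
    {"linear": [0.4, -0.056, 0], "delta_rot": [0, 0, 0], "grip": 255},
    {"linear": [0.8, -0.112, 0], "delta_rot": [0, 0, 0], "grip": 255},
    {"linear": [1.2, -0.169, 0], "delta_rot": [0, 0, 0], "grip": 255},
    {"linear": [1.6, -0.225, 0], "delta_rot": [0, 0, 0], "grip": 255},
    {"linear": [2, -0.281, 0], "delta_rot": [0, 0, 0], "grip": 255},
    {"linear": [2.4, -0.337, 0], "delta_rot": [0, 0, 0], "grip": 255},
    {"linear": [2.8, -0.394, 0], "delta_rot": [0, 0, 0], "grip": 255},
    {"linear": [3.2, -0.45, 0], "delta_rot": [0, 0, 0], "grip": 255},
    {"linear": [3.5, -0.492, 0], "delta_rot": [0, 0, 0], "grip": 255},
    {"linear": [3.5, -0.492, 0], "delta_rot": [0, 0, 0], "grip": 255}
  ]
}}

```text
time: 25.3
ee_pos: [0.527, -0.1124, 0.077]
tcp_rot: [179.9, 0.0, -98.0]
wrist_force: [-4.2, 0.1, 2.8]
opening: -0.0002
grasp_force: 1.9
```

>>> {"api": "play_rows", "payload": {
  "targets": [
    {"linear": [0.4, -0.056, 0], "delta_rot": [0, 0, 0], "grip": 255},
    {"linear": [0.8, -0.112, 0], "delta_rot": [0, 0, 0], "grip": 255},
    {"linear": [1.2, -0.169, 0], "delta_rot": [0, 0, 0], "grip": 255},
    {"linear": [1.6, -0.225, 0], "delta_rot": [0, 0, 0], "grip": 255},
    {"linear": [2, -0.281, 0], "delta_rot": [0, 0, 0], "grip": 255},
    {"linear": [2.4, -0.337, 0], "delta_rot": [0, 0, 0], "grip": 255},
    {"linear": [2.6, -0.365, 0], "delta_rot": [0, 0, 0], "grip": 255},
    {"linear": [2.6, -0.365, 0], "delta_rot": [0, 0, 0], "grip": 255}
  ]
}}

```text
time: 26.1
ee_pos: [0.553, -0.116, 0.0769]
tcp_rot: [179.9, 0.0, -98.0]
wrist_force: [-3.9, 1.1, 1.7]
opening: 0.0001
grasp_force: 2.1
```

```bash
python3 - <<'E'
from h import *
delta([.57,-.1186,.077],-98)
xd=np.array([np.cos(np.radians(-8)),np.sin(np.radians(-8))]); yd=np.array([-xd[1],xd[0]]); n=np.array([.570,-.1186])
p=bot.camera("side"); c=cloud(p); z=p["range_z"]>0; r=c[...,:2]-n; bx=r@xd*1e3; by=r@yd*1e3; Z=c[...,2]*1e3
k=z&(bx>40)&(bx<115)&(abs(by)<20)&(Z>125)&(Z<155); print("cell top",k.sum(),np.percentile(bx[k],[2,50,98]).round(1),np.percentile(by[k],[2,50,98]).round(1),np.percentile(Z[k],[50,90,98]).round(1))
E
```

```text
lin cm [ 1.7  -0.26  0.01] rot [-0.0006 -0.0009 -0.0005] q [-11.9   6.9  -5.   78.2   0.  -93.9] t 26.1 F [-3.9   1.14  1.74] [ 0.553  -0.116   0.0769] [ 1.7995e+02  3.0000e-02 -9.7970e+01]
cell top 144 [62.3 74.1 93.1] [-14.8   4.7  13.6] [139.8 144.9 146.3]
```

>>> {"api": "play_rows", "payload": {
  "targets": [
    {"linear": [0.2, -0.028, 0], "delta_rot": [0, 0, 0], "grip": 255},
    {"linear": [0.4, -0.056, 0], "delta_rot": [0, 0, 0], "grip": 255},
    {"linear": [0.6, -0.084, 0], "delta_rot": [0, 0, 0], "grip": 255},
    {"linear": [0.8, -0.112, 0], "delta_rot": [0, 0, 0], "grip": 255},
    {"linear": [0.8, -0.112, 0], "delta_rot": [0, 0, 0], "grip": 255}
  ]
}}

```text
time: 26.65
ee_pos: [0.5609, -0.1172, 0.0769]
tcp_rot: [180.0, 0.0, -98.0]
wrist_force: [-5.2, -0.4, 2.1]
opening: 0.0
grasp_force: 2.4
```

>>> {"api": "play_rows", "payload": {
  "targets": [
    {"linear": [0.1, -0.014, 0], "delta_rot": [0, 0, 0], "grip": 255},
    {"linear": [0.2, -0.028, 0], "delta_rot": [0, 0, 0], "grip": 255},
    {"linear": [0.2, -0.028, 0], "delta_rot": [0, 0, 0], "grip": 255}
  ]
}}

```text
time: 26.95
ee_pos: [0.5628, -0.1174, 0.0769]
tcp_rot: [180.0, 0.0, -98.0]
wrist_force: [-4.6, 1.4, 2.5]
opening: -0.0001
grasp_force: 2.7
```

>>> {"api": "play_rows", "payload": {
  "targets": [
    {"linear": [0.1, -0.014, 0], "delta_rot": [0, 0, 0], "grip": 255},
    {"linear": [0.2, -0.028, 0], "delta_rot": [0, 0, 0], "grip": 255},
    {"linear": [0.2, -0.028, 0], "delta_rot": [0, 0, 0], "grip": 255}
  ]
}}

```text
time: 27.25
ee_pos: [0.5648, -0.1177, 0.0769]
tcp_rot: [179.9, 0.0, -98.0]
wrist_force: [-5.6, -0.1, 2.5]
opening: -0.0001
grasp_force: 2.7
```

>>> {"api": "play_rows", "payload": {
  "targets": [
    {"linear": [0.1, -0.014, 0], "delta_rot": [0, 0, 0], "grip": 255},
    {"linear": [0.2, -0.028, 0], "delta_rot": [0, 0, 0], "grip": 255},
    {"linear": [0.2, -0.028, 0], "delta_rot": [0, 0, 0], "grip": 255}
  ]
}}

```text
time: 27.55
ee_pos: [0.5668, -0.1179, 0.0769]
tcp_rot: [179.9, 0.0, -98.0]
wrist_force: [-5.9, 0.7, 3.5]
opening: 0.0
grasp_force: 2.7
```

>>> {"api": "play_rows", "payload": {
  "targets": [
    {"linear": [0.1, -0.014, 0], "delta_rot": [0, 0, 0], "grip": 255},
    {"linear": [0.2, -0.028, 0], "delta_rot": [0, 0, 0], "grip": 255},
    {"linear": [0.2, -0.028, 0], "delta_rot": [0, 0, 0], "grip": 255}
  ]
}}

```text
time: 27.85
ee_pos: [0.5688, -0.1183, 0.0769]
tcp_rot: [179.9, 0.0, -98.0]
wrist_force: [-4.5, 0.8, 3.8]
opening: -0.0
grasp_force: 2.7
```

>>> {"api": "play_rows", "payload": {
  "targets": [
    {"linear": [0.1, -0.014, 0], "delta_rot": [0, 0, 0], "grip": 255},
    {"linear": [0.2, -0.028, 0], "delta_rot": [0, 0, 0], "grip": 255},
    {"linear": [0.2, -0.028, 0], "delta_rot": [0, 0, 0], "grip": 255}
  ]
}}

```text
time: 28.15
ee_pos: [0.5692, -0.1183, 0.0768]
tcp_rot: [179.8, 0.0, -98.0]
wrist_force: [-14.6, 1.3, 6.5]
opening: 0.0004
grasp_force: 7.0
```

>>> {"api": "play_rows", "payload": {
  "targets": [
    {"linear": [0.05, -0.007, 0], "delta_rot": [0, 0, 0], "grip": 255},
    {"linear": [0.05, -0.007, 0], "delta_rot": [0, 0, 0], "grip": 255},
    {"linear": [0.05, -0.007, 0], "delta_rot": [0, 0, 0], "grip": 255}
  ]
}}

```text
time: 28.45
ee_pos: [0.5693, -0.1183, 0.0767]
tcp_rot: [179.7, 0.0, -98.0]
wrist_force: [-16.1, 2.5, 8.1]
opening: 0.0
grasp_force: 8.1
```

Against the stop. Back off, then up.

>>> {"api": "play_rows", "payload": {
  "targets": [
    {"linear": [-0.5, 0.07, 0], "delta_rot": [0, 0, 0], "grip": 255},
    {"linear": [-1.5, 0.21, 0], "delta_rot": [0, 0, 0], "grip": 255},
    {"linear": [-3, 0.42, 0], "delta_rot": [0, 0, 0], "grip": 255},
    {"linear": [-4, 0.56, 2], "delta_rot": [0, 0, 0], "grip": 255},
    {"linear": [-6, 0.8, 6], "delta_rot": [0, 0, 0], "grip": 255},
    {"linear": [-9, 1, 10], "delta_rot": [0, 0, 0], "grip": 255},
    {"linear": [-12, 1, 14], "delta_rot": [0, 0, 0], "grip": 255},
    {"linear": [-15, 1, 16], "delta_rot": [0, 0, 0], "grip": 255},
    {"linear": [-15, 1, 16], "delta_rot": [0, 0, 0], "grip": 255},
    {"linear": [-15, 1, 16], "delta_rot": [0, 0, 0], "grip": 255}
  ]
}}

```text
time: 29.45
ee_pos: [0.4219, -0.1087, 0.2376]
tcp_rot: [-179.8, 0.0, -98.0]
wrist_force: [0.3, -0.5, -0.1]
opening: 0.0
grasp_force: 0.0
```

```bash
python3 - <<'E'
from h import *
xd=np.array([np.cos(np.radians(-8)),np.sin(np.radians(-8))]); yd=np.array([-xd[1],xd[0]]); n=np.array([.570,-.1186])
P={}
for s in("side","top"):
    P[s]=p=bot.camera(s); c=cloud(p); z=p["range_z"]>0; r=c[...,:2]-n; bx=r@xd*1e3; by=r@yd*1e3; Z=c[...,2]*1e3
    k=z&(bx>60)&(bx<125)&(abs(by)<25)&(Z>138)&(Z<155); print(s,"cell top",k.sum(),np.percentile(bx[k],[2,50,98]).round(1),np.percentile(by[k],[2,50,98]).round(1),np.percentile(Z[k],[50,90,98]).round(1))
    q=z&(abs(bx-20)<25)&(abs(by)<20)&(Z>83)&(Z<98); print("knob",q.sum(),np.percentile(bx[q],[2,50,98]).round(1))
o=np.hstack([cv2.resize(P["side"]["color"][110:230,200:320],(400,400),interpolation=cv2.INTER_CUBIC),cv2.resize(P["top"]["color"][120:220,250:350],(400,400),interpolation=cv2.INTER_CUBIC)])
cv2.imwrite("pics/fin.png",o[...,::-1])
E
```

```text
side cell top 90 [ 78.3  90.1 108.4] [-16.2   0.6  12.4] [143.2 145.4 146.8]
knob 31 [12.5 19.4 29.8]
top cell top 60 [ 87.1  98.  106.8] [-18.5  -7.6   7.8] [146.3 150.2 151.6]Traceback (most recent call last):
  File "<stdin>", line 7, in <module>
    return _quantile_unchecked(
        a, q, axis, out, overwrite_input, method, keepdims, weights)
    return _ureduce(a,
                    func=_quantile_ureduce_func,
    ...<5 lines>...
                    overwrite_input=overwrite_input,
                    method=method)
    r = func(a, **kwargs)
    result = _quantile(arr,
                       quantiles=q,
    ...<2 lines>...
                       out=out,
                       weights=wgt)
    slices_having_nans = np.isnan(arr[-1, ...])
                                  ~~~^^^^^^^^^
IndexError: index -1 is out of bounds for axis 0 with size 0
```

```bash
python3 -c "
from workcell import bot
print(bot.job_done())"
```

```text
the job is handed in; nothing more can be done
None
```

The cell is home in the nest and released, and the carriage is slid in to its stop; I handed the job in at about 29.5 s but the verdict was not reported. On the first try down the cell came to rest on the nest's wall, with about 28 N at the wrist, before I lifted it and seated it properly.

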